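Power up the relay on the test panel

ROBOT

A 6-joint arm with a two-finger parallel gripper is mounted at the origin on the work surface. World frame = base frame: x ahead of the robot, y to its left, z up, the work surface at z = 0. Lengths are in m, angles in rad, forces in N, time in s.
With the tool pointing down it reaches from about 0.225 to 0.875 m from the base axis. Payload 3.4 kg.
Tool frame: the origin (TCP) lies midway between the tips of the shut fingers; the grasp point (between the pads) lies 19 mm behind it (manip.grip_point_offset is the distance from the TCP to the grasp point, in m); x points along the fingers, y is the direction in which the jaws open and shut, and the axes are right-handed (so a half turn about x gives the same grasp; the last joint's range is limited). The gripper opens to 85 mm and grips with 20 to 120 N. Pads are 22 mm wide; open, the fingers measure 114 mm over their backs; the gripper's body (76 mm by 85 mm) begins 54 mm behind the grasp point. The pads swing forward as they close: fully open they stand 13 mm farther back than shut.
Start: joints at [1.063, 0.276, 1.505, -0, 1.361, -0.121], TCP at [0.217, 0.533, 0.231] pointing down, gripper open.
Joint ranges: [-2.89, 2.89], [-0.75, 2.08], [0.22, 2.7], [-1.18, 4.32], [0.11, 2.71], [-2.7, 2.7]. Speed limits (rad/s): [2.57, 2.57, 3.14, 3.14, 3.14, 3.14].

INTERFACE

Orientations are given as a unit quaternion [w, x, y, z].
In Python, from rig import manip gives the robot as it stands.
- The arm moves only by the shell command python3 -m crank 'ROWS' [FORCE]. ROWS is a JSON object of lists of equal length, an entry for each row: "grip": the opening, from 0 (shut) to 1 (fully open); "slide": the shift along the world's x, y, z in cm, a list of three; "roll": the turn about the world's z in degrees. In form: {"grip": [grip, ...], "slide": [[dx, dy, dz], ...], "roll": [roll, ...]}. A call has 1 to 20 rows; each row is the pose to reach, as a shift and turn from the pose commanded when the call began; what a row does not reach only later rows make up. A row lasts 1/10 s, in which the tool goes at most 50 mm and 8.59 degrees, less where a joint would pass 70% of its speed; a pose out of reach is approached as far as the arm can. A call with a gripper value outside its range is refused whole. The fingers move at their own pace and stop on an object; FORCE is the grip in N (left out, the last holds). Time passes only in rows, so rows that repeat a pose let the fingers close. It gives the time, the measured TCP pose, the force and the opening at its end, in the units of the state.
- manip.get_state(): the state, without advancing time (a new reading comes with each control period).
- manip.get_image(name): name is "scene" or "top" or "wrist"; returns a dict with "frame" (420x560x3 uint8, red, green, blue), "K" (3x3 intrinsics, pixels), "R" (3x3) and "t" (3): a world point X has camera coordinates R X + t. Camera axes: x right, y down, z forward; pixel columns grow to the right and rows downward; lengths in m; the calibration is good to about 2 mm. A picture is of the moment at which its call begins. There is no depth.
- manip.sign_off(): hands the job in, once; it reports no verdict.
The state is a dict: "clock": time; "qpos": joint angles; "qd": joint speeds; "effort": joint torques, N m; "position": TCP position; "ee_rot": TCP orientation; "contact_force": force on the tool from outside, world axes, zero at the start; "moment": the same for the moment, N m; "width": finger opening in m.
Only numpy, scipy, OpenCV 4.12 (cv2) and the standard library are available. Lean on these libraries where they do the work, as an engineer would, in place of code of your own. Each camera call takes 0.05 s, during which the arm holds its last target. There are 200 camera calls.

TASK

Start up the small panel for its test by pressing with a fingertip, in this order: rock the wide main switch fully over to on by pressing down its raised end, push the square key of the relay on the same rail right in, then press the small start button on the push-button box right down and let it spring back. Leave the narrow branch switch off and the big mushroom stop button unpressed, and do not lift or shift the push-button box or any of the things lying about.

Things in the scene. Friction and masses are not known exactly. Their poses are not given: they have to be found in the camera images.
- plate: Bare metal mounting plate, fixed, 200 (x) by 300 (y) by 3 mm, origin at the centre of its underside on the bench. A rail along its y axis carries three white modules, in any order, at y = -85, 0 and +85 mm, turned as the plate; a grey slotted duct 35 mm high runs along its +x edge. It lies left or right of the push-button box.
- main_switch: White rail module, fixed, 86 mm long (x) with a 62 mm long raised middle part, its top 70 mm above the bench; y runs along the rail. This is the main switch: the widest module, 54 mm along y, with a grey rocker in a black frame 40 mm wide (y). Origin at the centre of its underside, 10 mm above the bench.
- main_rocker_pad (a point): Press here: top face of the main rocker's +x half, 15 mm from the hinge line (along y, 71 mm above the bench); moves with it. The V-shaped rocker has two flat halves, 24 mm long (x), 40 wide (y). Off: -x half level, +x half raised 0.36 rad, this point 80 mm and its outer end 83 mm above the bench. On: +x half level, face 75 mm above the bench. Moves at 4 to 8 N, stays where left.
- main_rocker (a joint): Main rocker angle: 0 = off, 0.36 rad = fully on (stop). Starts between 0 and 0.05.
- branch_switch: White rail module, fixed, 86 mm long (x) with a 62 mm long raised middle part, its top 70 mm above the bench; y runs along the rail. This is the branch switch, to be left off: the narrowest module, 27 mm along y, with a rocker of the same shape, 14 mm wide. Origin at the centre of its underside, 10 mm above the bench.
- branch_rocker (a joint): Branch rocker angle: 0 = off, 0.36 rad = on. Starts between 0 and 0.04. Stays where it is left.
- relay: White rail module, fixed, 86 mm long (x) with a 62 mm long raised middle part, its top 70 mm above the bench; y runs along the rail. This is the relay: 45 mm along y, with one grey square key in a black frame in its middle. Origin at the centre of its underside, 10 mm above the bench.
- relay_key_top (a point): Centre of the top face of the relay's square key, 20 by 20 mm; about 81 mm above the bench when out, 75 mm when pushed in (5 mm above the module's top). It moves straight down, 6 mm, needs about 4 N, and stays in where it is left.
- relay_key (a joint): Depth of the relay's key: 0 = out, 0.006 m = fully in. Starts between 0 and 0.001.
- button_box: Loose grey metal push-button box, about 0.8 kg, 150 (x) by 72 (y) by 55 mm high, origin at the centre of its underside on the bench, z up. On its top, the start button at x = -36 mm and the mushroom stop button at x = +36 mm, each in a round steel collar 38 mm across and 12 mm high.
- start_top (a point): Centre of the top of the start button: the small flat round black one, 22 mm across, 77 mm above the bench when out, 10 mm above its collar. Moves straight down 6 mm (4 mm above the collar then), about 5 N when fully down, springs back.
- start (a joint): Depth of the start button: 0 = out, 0.006 m = fully down.
- stop_top (a point): Centre of the top of the stop button: the black mushroom head, 40 mm across, 92 mm above the bench. Not to be pressed.
- stop (a joint): Depth of the stop button: 0 = out, 0.006 m = fully down. Springs back.
- screwdriver: Loose screwdriver, 150 mm long, lying on the plate's near (-x) strip roughly along y. To be left alone.
- terminal: Loose grey terminal block, 30 by 32 by 34 mm, standing on the plate's near (-x) strip. To be left alone.
- meter: Loose black multimeter, 75 by 140 by 45 mm, lying on the bench beyond the work. To be left alone.
- cup: Loose white plastic cup, 70 mm across and 70 mm high, standing on the bench beyond the work. To be left alone.
Things that resemble listed ones, but are neither listed nor needed, are in the scene too. What is meant by the button_box is not orange, and is the smaller of those in its own colour.

How it is judged:
On the way, in this order (a step that is already met when the one before it is completed fails the run):
1. the main rocker is pressed fully over to on (value of joint main_rocker above 0.3 rad), for 0.1 s.
2. the relay's square key is pushed in (value of joint relay_key above 0.0045 m and value of joint main_rocker above 0.3 rad), for 0.1 s.
3. the start button is pressed down by the fingers (value of joint start above 0.004 m and contact force between the fingers and start above 0.5 N), for 0.05 s.
At the end, for the whole second after the job is handed in: Main rocker on (over 0.30 of 0.36 rad), relay key in (over 4.5 of 6 mm), start button sprung back (under 1.5 mm), branch rocker off (under 0.12 rad), stop button out (under 1.5 mm); push-button box at rest and within 30 mm of its start, and the four loose things within 30 mm of theirs (all of step 2 and value of joint each of start, stop below 0.0015 m and value of joint branch_rocker below 0.12 rad and linear speed of button_box below 0.02 m/s and distance of each of button_box, screwdriver, terminal, meter, cup from where it was at the start of the episode below 0.03 m); the robot touches nothing.
It fails at once if the relay's key is pushed (3 mm) before the main switch is on (value of joint relay_key above 0.003 m and value of joint main_rocker below 0.25 rad).
It fails at once if the start button is pressed (3 mm) before the relay's key is in (value of joint start above 0.003 m and value of joint relay_key below 0.004 m).
It fails at once if the narrow branch switch is moved (over 0.12 rad) or the mushroom stop button pressed (over 3 mm) (value of joint branch_rocker above 0.12 rad or value of joint stop above 0.003 m).
It fails at once if the push-button box is lifted (over 12 mm), tipped (over 0.25 rad) or shifted (over 30 mm) (height (world z) of button_box above 0.012 m or angle between button_box's own z axis and vertical above 0.25 rad or distance of button_box from where it was at the start of the episode above 0.03 m).
It fails at once if a thing lying about is lifted or shifted (over 30 mm) (distance of any of screwdriver, terminal, meter, cup from where it was at the start of the episode above 0.03 m).
It also fails if it takes over 45 s, if anything falls off the work surface, if the arm or the gripper's body presses on something with over 40 N, if the wrist force passes 120 N, or if a joint passes its speed limit or range.

## Working session

There is one attempt and no reset: what is moved stays moved. The work goes in short steps, Python scripts to look and compute and a shell command to move; the robot and the scene stay as the last step left them, time stands still between calls to the robot, and variables do not carry over. Pictures are saved under pics/ and viewed, on a budget of 10 in all, crops included, one or two more only if the job needs it, and the job is handed in when it is done.

```bash
mkdir -p pics; cat > h.py <<'E'
import numpy as np, cv2, pickle
from rig import manip
def snap(n,f):
    im=manip.get_image(n); cv2.imwrite(f'pics/{f}.png',cv2.cvtColor(np.asarray(im['frame']),cv2.COLOR_RGB2BGR))
    pickle.dump(im,open(f'pics/{f}.pkl','wb')); return im
def load(f): return pickle.load(open(f'pics/{f}.pkl','rb'))
def ray(im,u,v,z):
    K,R,t=map(np.asarray,(im['K'],im['R'],im['t'])); c=-R.T@t
    d=R.T@np.linalg.inv(K)@[u,v,1]; return c+d*(z-c[2])/d[2]
def proj(im,X):
    p=np.asarray(im['K'])@(np.asarray(im['R'])@X+np.asarray(im['t'])); return p[:2]/p[2]
E
python3 - <<'E'
from h import *
for n in ('top','scene'):
    im=snap(n,n+'0'); print(n,-np.asarray(im['R']).T@im['t'])
s=manip.get_state(); print(s)
E
```

```text
top [ 0.43621213 -0.04612761  1.05506004]
scene [0.79303031 0.27038135 0.77711222]
{'clock': 0.1, 'qpos': array([ 1.06303155e+00,  2.76547460e-01,  1.50602356e+00,  6.06405185e-06,
        1.36068888e+00, -1.21005833e-01]), 'qd': array([-1.16103461e-03, -2.11255049e-03, -1.54262691e-03, -1.43231684e-03,
       -3.75366117e-06, -4.83086976e-04]), 'effort': array([ 2.67488140e-03, -4.17694616e+01, -2.46405315e+01, -4.43292229e-04,
        5.77058803e-03,  6.03253238e-05]), 'position': array([0.21665785, 0.53210946, 0.23051046]), 'ee_rot': array([ 0.69374198,  0.13532975,  0.69411053, -0.1364496 ]), 'contact_force': array([ 0.12622204,  0.16789581, -0.57648193]), 'moment': array([-0.01957182, -0.01451864, -0.01609591]), 'width': 0.08553460346962882}
```

View pics/top0.png

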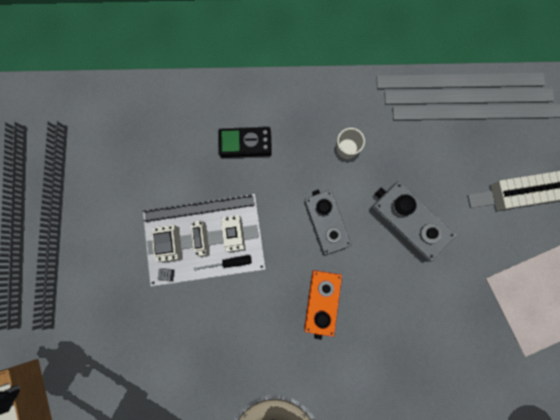

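View pics/scene0.png

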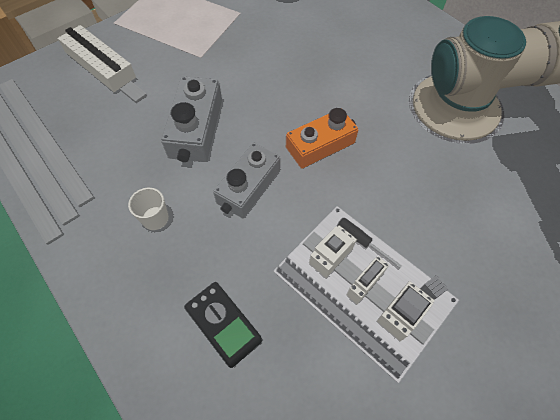

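Top view: the plate is at (205,240). Its modules are the main switch, widest, at (165,243), the branch switch, narrow, at (199,238) and the relay at (233,233). The duct runs along the upper (+x) edge.

There are three candidate boxes: orange (323,303), large grey (412,222) and small grey (327,222). The one meant is the small grey box, since it isn't orange and is the smaller of the two greys. Its start button is at (334,236) and its mushroom stop at (324,207). I'll confirm this in an enlarged crop.

```bash
python3 - <<'E'
from h import *
a=cv2.imread('pics/top0.png')[185:290,140:355]; a=cv2.resize(a,None,fx=3.7,fy=3.7,interpolation=cv2.INTER_CUBIC)
b=cv2.imread('pics/scene0.png')[140:340,210:440]
b=cv2.resize(b,(230,200)); 
cv2.imwrite('pics/crop1.png',a); print(a.shape)
im=load('top0')
for n,u,v,z in [('main',165,243,.075),('branch',199,238,.075),('relay',232.5,232.5,.081),('start',333.5,236,.077),('stop',324,207,.092)]: print(n,ray(im,u,v,z).round(4))
E
```

```text
(388, 796, 3)
main [0.4913 0.2613 0.075 ]
branch [0.5027 0.1782 0.075 ]
relay [0.5149 0.0955 0.081 ]
start [ 0.5043 -0.1491  0.077 ]
stop [ 0.5733 -0.1265  0.092 ]
```

View pics/crop1.png

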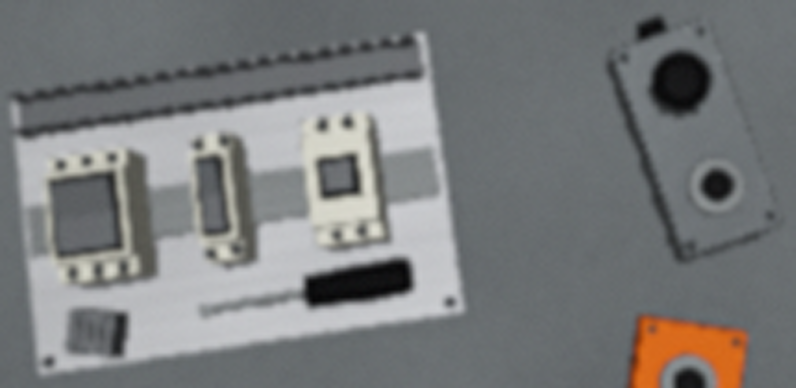

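The crop confirms it: the small grey box has its start button at (716,185) and its mushroom at (680,82), with the orange box separate below. Crop pixels for the main rocker frame are about (87,214), and for the relay key (339,176). Next I'll check these against the scene view and work out the jaw direction.

```bash
python3 - <<'E'
from h import *
from scipy.spatial.transform import Rotation as Ro
T=load('top0');S=load('scene0')
s=manip.get_state(); R=Ro.from_quat(s['ee_rot'],scalar_first=True).as_matrix(); print('jaw y',R[:,1].round(3),'ang',np.degrees(np.arctan2(R[1,1],R[0,1])))
def P(im): return np.asarray(im['K'])@np.c_[im['R'],im['t']]
for n,a,b,z in [('main',(163.4,242.8),(411,301),.075),('relay',(231.6,232.6),(334,243),.081),('start',(333.5,235),(257,157),.077)]:
    X=cv2.triangulatePoints(P(T),P(S),np.array(a,float),np.array(b,float))[:,0]; X=X[:3]/X[3]
    print(n,'tri',X.round(4),'top',ray(T,*a,z).round(4),'scene',ray(S,*b,z).round(4))
# plate corners from crop pixels
for p in [(427,33),(463,312),(38,373),(12,97)]: print(ray(T,140+p[0]/3.7,185+p[1]/3.7,.003).round(4))
E
```

```text
jaw y [ 0.377  0.926 -0.002] ang 67.84028195464093
main tri [0.492  0.2632 0.0793] top [0.4918 0.2653 0.075 ] scene [0.4907 0.2626 0.075 ]
relay tri [0.5166 0.0981 0.0693] top [0.5146 0.0976 0.081 ] scene [0.5222 0.0998 0.081 ]
start tri [ 0.508  -0.1507  0.0667] top [ 0.5067 -0.1492  0.077 ] scene [ 0.5126 -0.1451  0.077 ]
[0.623  0.0468 0.003 ]
[0.4251 0.0214 0.003 ]
[0.3852 0.3187 0.003 ]
[0.58   0.3446 0.003 ]
```

```bash
python3 -m crank '{"grip":[0,0,0,0,0,0,0,0,0,0,0,0,0,0],"slide":[[4,-3.5,0],[8,-7,0],[12,-10.5,0],[16,-14,0],[19,-17,0],[22,-20,0],[25,-23,-1],[27,-25,-3],[28,-26,-5],[29,-26.5,-7],[29,-26.5,-7],[29,-26.5,-7],[29,-26.5,-7],[29,-26.5,-7]],"roll":[6,12,18,24,30,30,30,30,30,30,30,30,30,30]}' 40
python3 - <<'E'
from h import *
snap('wrist','w1'); im=snap('scene','s1')
cv2.imwrite('pics/m1.png',np.hstack([cv2.imread('pics/w1.png')[:, :400],cv2.resize(cv2.imread('pics/s1.png')[160:360,240:440],(400,420))]))
E
```

```text
clock: 1.5
position: [0.507, 0.2684, 0.1626]
ee_rot: [0.706, -0.048, 0.705, 0.049]
contact_force: [1.4, 0.4, 0.3]
width: -0.0002
```

View pics/w1.png

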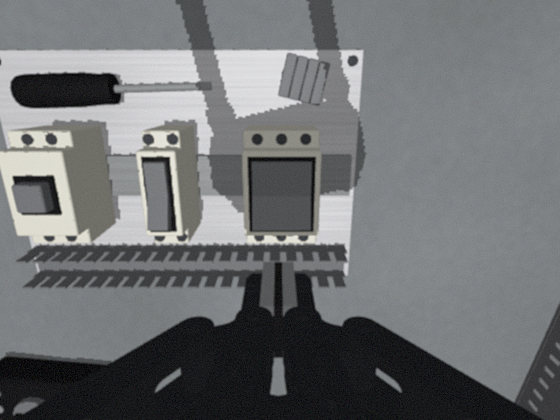

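Wrist view: image up is -x, and the tool is aligned with the plate. The main rocker frame is (248,157) to (318,235) and the relay key top is about (33,195). I'll measure both again from here.

```bash
python3 - <<'E'
from h import *
W=load('w1')
for n,u,v,z in [('frame lo-x',283,157,.072),('frame hi-x',283,235,.072),('main c',283,196,.073),('relay',35,195,.081)]: print(n,ray(W,u,v,z).round(4))
for f in('main',[.492,.265,.072]),('pad',[.507,.267,.080]),('relay',[.515,.098,.081]): print(f,proj(W,np.array(f[1])).round(1))
E
```

```text
frame lo-x [0.4653 0.267  0.072 ]
frame hi-x [0.5209 0.275  0.072 ]
main c [0.4918 0.2708 0.073 ]
relay [0.5115 0.1073 0.081 ]
('main', [0.492, 0.265, 0.072]) [274.6 194.8]
('pad', [0.507, 0.267, 0.08]) [274.4 219.3]
('relay', [0.515, 0.098, 0.081]) [ 21.2 198.2]
```

```bash
python3 -m crank '{"grip":[0,0,0,0,0,0,0,0,0],"slide":[[0,0,-3],[0,0,-6],[0,0,-7.2],[0,0,-7.6],[0,0,-7.9],[0,0,-8.2],[0,0,-8.4],[0,0,-8.5],[0,0,-8.5]],"roll":[0,0,0,0,0,0,0,0,0]}'
```

```text
clock: 2.5
position: [0.5094, 0.2682, 0.0777]
ee_rot: [0.707, -0.048, 0.703, 0.049]
contact_force: [3.4, -0.5, 5.2]
width: -0.0001
```

```bash
python3 -m crank '{"grip":[0,0,0,0,0],"slide":[[0,0,-0.2],[0,0,-0.4],[0,0,-0.5],[0,0,-0.5],[0,0,-0.5]],"roll":[0,0,0,0,0]}'
```

```text
clock: 3.0
position: [0.5098, 0.2683, 0.0749]
ee_rot: [0.708, -0.048, 0.703, 0.049]
contact_force: [2.2, -1.2, 18.1]
width: 0.0002
```

The force rose to 18 N with the tip stopped at 74.9 mm, so the rocker is at its stop. Next I lift and go over the relay.

```bash
python3 -m crank '{"grip":[0,0,0,0,0,0,0,0,0],"slide":[[0,0,3],[0,0,7],[0.2,-4,8],[0.4,-8.5,8],[0.6,-13,8],[0.8,-16.8,8],[0.8,-16.8,8],[0.8,-16.8,8],[0.8,-16.8,8]],"roll":[0,0,0,0,0,0,0,0,0]}'
python3 - <<'E'
from h import *
snap('wrist','w2'); snap('scene','s2')
a=cv2.imread('pics/w2.png')[100:310]; b=cv2.imread('pics/s2.png')[190:350,270:460]
cv2.imwrite('pics/m2.png',np.vstack([a,cv2.resize(b,(449,378),interpolation=cv2.INTER_CUBIC) if 0 else np.pad(cv2.resize(b,(449,378)),((0,0),(0,111),(0,0)))]))
E
```

```text
clock: 3.9
position: [0.5141, 0.1004, 0.1509]
ee_rot: [0.705, -0.048, 0.706, 0.049]
contact_force: [0.3, 0.0, -0.3]
width: -0.0003
```

View pics/m2.png

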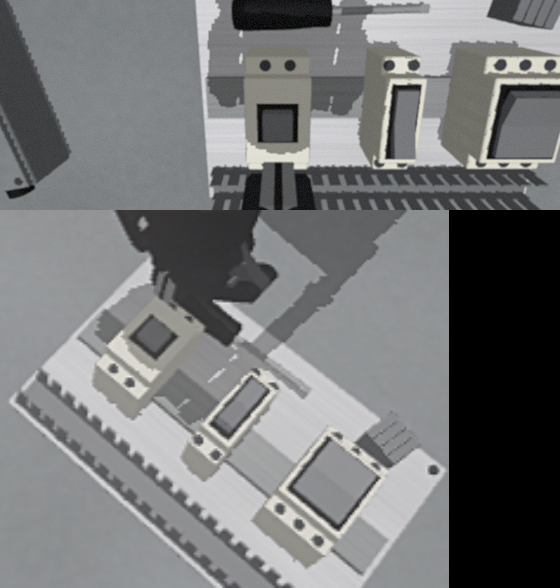

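The main rocker is now tilted the other way, with its -x half raised, so it is on. In the wrist view the relay key is at about (278,224), in line with the fingers (column 278).

```bash
python3 - <<'E'
from h import *
W=load('w2'); print(ray(W,278,224,.081), proj(W,np.array([.5145,.1000,.081])))
E
```

```text
[0.51218162 0.10124953 0.081     ] [275.60151228 227.07213728]
```

```bash
python3 -m crank '{"grip":[0,0,0,0,0,0,0,0,0,0,0],"slide":[[-0.1,0,-3],[-0.1,0,-5.5],[-0.1,0,-6.5],[-0.1,0,-6.9],[-0.1,0,-7.2],[-0.1,0,-7.5],[-0.1,0,-7.7],[-0.1,0,-7.9],[-0.1,0,-8],[-0.1,0,-8],[-0.1,0,-8]],"roll":[0,0,0,0,0,0,0,0,0,0,0]}'
```

```text
clock: 5.1
position: [0.5141, 0.1001, 0.0746]
ee_rot: [0.706, -0.048, 0.705, 0.049]
contact_force: [-7.2, 1.8, 21.3]
width: -0.0
```

```bash
python3 -m crank '{"grip":[0,0,0,0,0,0,0,0,0,0,0],"slide":[[0,0,3],[0,0,7],[0,-4,8.5],[-0.2,-8.5,8.5],[-0.4,-13,8.5],[-0.6,-17.5,8.5],[-0.7,-22,8.5],[-0.7,-24.9,8.5],[-0.7,-24.9,8.5],[-0.7,-24.9,8.5],[-0.7,-24.9,8.5]],"roll":[0,0,0,0,0,0,0,0,0,0,0]}'
python3 - <<'E'
from h import *
snap('wrist','w3'); snap('scene','s3')
a=cv2.imread('pics/w3.png')[100:310]; b=cv2.imread('pics/s3.png')[190:350,270:460]
cv2.imwrite('pics/m3.png',np.vstack([a,np.pad(cv2.resize(b,(449,378)),((0,0),(0,111),(0,0)))]))
print(proj(load('w3'),np.array([.507,-.149,.077])))
E
```

```text
clock: 6.2
position: [0.5069, -0.1487, 0.1564]
ee_rot: [0.706, -0.048, 0.705, 0.049]
contact_force: [-0.3, 0.2, -0.2]
width: 0.0003
[275.99263991 221.42152713]
```

View pics/m3.png

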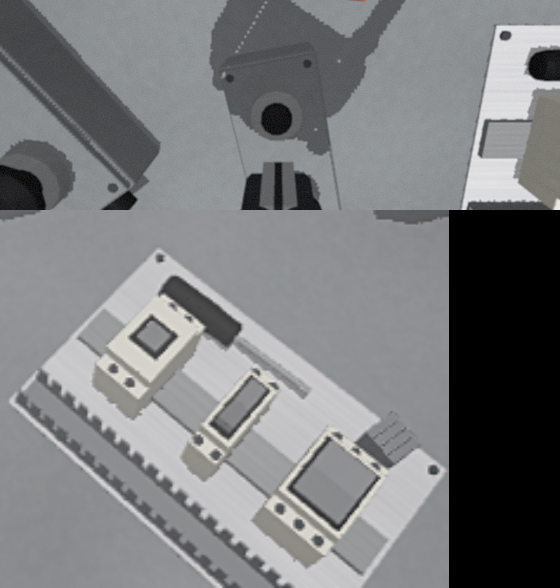

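Wrist view: the start button is at (277,219), about 2 px from the prediction. The scene crop shows the key sunk in, the main switch on and the branch switch unchanged. Pressing start now.

```bash
python3 -m crank '{"grip":[0,0,0,0,0,0,0,0,0,0,0],"slide":[[-0.1,0,-3],[-0.1,0,-6],[-0.1,0,-7.2],[-0.1,0,-7.6],[-0.1,0,-7.9],[-0.1,0,-8.2],[-0.1,0,-8.5],[-0.1,0,-8.7],[-0.1,0,-8.8],[-0.1,0,-8.8],[-0.1,0,-8.8]],"roll":[0,0,0,0,0,0,0,0,0,0,0]}'
```

```text
clock: 7.4
position: [0.5069, -0.1495, 0.0709]
ee_rot: [0.707, -0.049, 0.704, 0.048]
contact_force: [-3.4, 2.3, 14.6]
width: -0.0002
```

The tip is at 70.9 mm with 14.6 N, so the button is fully down. I'll lift away, back off and check.

```bash
python3 -m crank '{"grip":[0,0,0,0,0,0,0,0,0,0,0,0],"slide":[[0,0,1],[0,0,4],[0,0,8],[-2,0,12],[-6,0,14],[-10,0,14],[-14,0,14],[-16,0,14],[-16,0,14],[-16,0,14],[-16,0,14],[-16,0,14]],"roll":[0,0,0,0,0,0,0,0,0,0,0,0]}'
python3 - <<'E'
from h import *
snap('top','t4'); snap('scene','s4')
a=cv2.imread('pics/t4.png')[110:300,140:380]; b=cv2.imread('pics/s4.png')
cv2.imwrite('pics/m4.png',np.hstack([cv2.resize(a,(378,300)),cv2.resize(b,(400,300))]))
c=cv2.absdiff(cv2.imread('pics/top0.png'),cv2.imread('pics/t4.png')).max(2)
for n,(r0,r1,c0,c1) in dict(box=(188,256,304,352),meter=(125,160,217,273),cup=(125,162,334,368),driver=(254,272,190,254),term=(265,282,155,177),branch=(218,260,190,209)).items(): print(n,(c[r0:r1,c0:c1]>40).sum())
E
```

```text
clock: 8.6
position: [0.3472, -0.1498, 0.2082]
ee_rot: [0.706, -0.049, 0.705, 0.049]
contact_force: [0.3, -0.2, -0.5]
width: -0.0
box 0
meter 0
cup 0
driver 0
term 0
branch 0
```

View pics/m4.png

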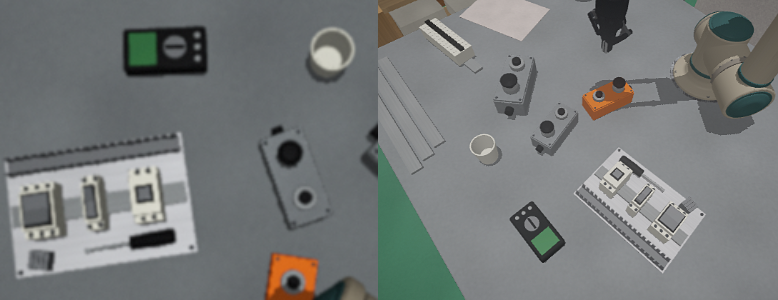

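Nothing has moved: the box, loose things and branch switch show no changed pixels. The arm is clear at z = 0.21 m and the force is about zero, so I'm handing in.

```bash
python3 -c "from rig import manip; print(manip.sign_off())"
```

```text
the job is handed in; nothing more can be done
None
```

I pressed all three controls in order with the shut fingertips and handed the job in at about 8.6 s on the robot's clock. No verdict was reported, so what follows is from my own checks.

| Control | Tip height when pressed | Force |
|---|---|---|
| Main rocker, raised end | 74.9 mm | 18 N |
| Relay key | 74.6 mm | 21 N |
| Start button on the small grey box | 70.9 mm | 15 N |

- **Pressed positions:** all three tip heights match the full-travel heights you gave, to within about half a millimetre. The pictures show the main rocker tilted over to on and the relay key sunk in.
- **Left alone:** comparing top views from before and after, I found no changed pixels around the box (both its buttons included), branch switch, screwdriver, terminal, meter or cup. That view showed the start button looking the same as before, but I did not measure that it had sprung back.
- **Robot clear:** the arm ended away from everything with about zero force.
- **Disagreement:** the first wrist view put the main switch about 5 mm and the relay about 9 mm off the top view in y. Closer wrist views then agreed to about 2–3 mm for the relay key and about 2 pixels for the start button. I did not re-measure the main switch; I aimed between the two readings.

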